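# Index the vial carrier round to the light panel

## Task

Bring the vial on the swinging carrier in front of the square light panel and lock it there: pull the black plunger knob up, swing the carrier one hole over to the light panel's side (not the round mirror's), and let go of the knob so that its pin springs fully home in the hole.

Things in the scene. Friction and masses are not known exactly. Their poses are not given: they have to be found in the camera images.
- knob (a point): Centre of the black round plunger knob, 28 mm across, 26 mm tall, on the carrier bar 100 mm from the pivot; 89 mm above the work surface when its pin is home. Pulls straight up, pull 6 to 9 N, stop at 20 mm; clear of the plate, and the carrier free to swing, from 15 mm up. Let go within 8 mm of a hole it drops in and centres itself; between holes it stays 13 mm high. Bar top at 54 mm.
- pivot (a point): Upright axis of the carrier, at the middle of the round aluminium index plate (270 mm across, top 40 mm above the work surface; this point is on it). Place and heading vary. Five dark-rimmed holes, 36 degrees apart, lie 100 mm from the pivot; the carrier, a steel bar, starts locked in the middle one and swings 83 degrees either way.
- vial (a point): Middle of the black-capped amber vial, fixed for good in a white nest at the carrier's outer end, 185 mm from the pivot in line with the knob (85 mm beyond it). 22 mm across; its top is 102 mm, this point 80 mm above the work surface.
- lamp_spot (a point): Where the vial's middle must come: 75 mm in front of the square white light panel (84 mm square, on a foot, top at 112 mm), 185 mm from the pivot, 80 mm up. The vial stands there with the pin in the hole next to the middle one, 36 degrees from the start, on the panel's side. On the other side stands a round mirror, 84 mm across; which side has which varies.
There are look-alikes about, which are no part of the job. What is shaped like the part that bears lamp_spot but red is not meant.

How it is judged:
By the outcome, as a careful person would: the job done as asked, in the order asked, and still so for the second after the job is handed in, with the robot touching nothing.
It also fails if it takes over 32 s, if anything falls off the work surface, if the arm or the gripper's body presses on something with over 40 N, if the wrist force passes 120 N, or if a joint passes its speed limit or range.

## Robot

A 6-joint arm with a two-finger parallel gripper is mounted at the origin on the work surface. World frame = base frame: x ahead of the robot, y to its left, z up, the work surface at z = 0. Lengths are in m, angles in rad, forces in N, time in s.
With the tool pointing down it reaches from about 0.35 to 0.775 m from the base axis. Payload 7.3 kg.
Tool frame: the origin (TCP) lies at the very end of the fingers, on their centre line; the grasp point (between the pads) lies 19 mm behind it (robot.pinch_z is the distance from the TCP to the grasp point, in m); z points along the fingers, y is the line along which they close (so a half turn about z gives the same grasp; the last joint's range is limited). The gripper opens to 92 mm and grips with 3 to 60 N. Pads are 19 mm wide; open, the fingers measure 130 mm over their backs; the gripper's body (75 mm by 190 mm) begins 47 mm behind the grasp point.
Start: joints at [-0.146, 0.342, 1.524, -0, 1.275, -0.146], TCP at [0.525, 0, 0.227] pointing down, gripper open.
Joint ranges: [-2.53, 2.53], [-0.77, 2.02], [0.04, 2.7], [-1, 4.14], [0.28, 2.66], [-3.11, 3.11]. Speed limits (rad/s): [2.57, 2.57, 3.14, 3.14, 3.14, 3.14].

## Interface

Orientations are given as [roll, pitch, yaw] about the fixed x, y, z axes, in that order (R = Rz(yaw) Ry(pitch) Rx(roll)).
In Python, from cell import robot gives the robot as it stands.
- The arm moves only by the tool move_arm, never from a script. Its argument "motion" is a list of rows, each a list of 6 numbers: the shift along the tool's x, y, z in units of 0.1 m (1.0 is 0.1 m), then the turn, a rotation vector about the tool's x, y, z in units of pi rad (1.0 is pi rad). In form: [[dx, dy, dz, rx, ry, rz], ...]. A call has 1 to 12 rows; each row is the pose to reach, as a shift and turn from the pose commanded when the call began, along the tool's axes at that moment, turning the shorter way round; what a row does not reach only later rows make up. A row lasts 1/8 s, in which the tool goes at most 62.5 mm and 10.7 degrees, less where a joint would pass 70% of its speed; a pose out of reach is approached as far as the arm can. A call with a number of a shift or a turn outside -1 to 1 is refused whole. A call with a gripper value outside its range is refused whole. "fingers" is the opening, from -1 (shut) to 1 (fully open), set as the call begins (left out, the last holds). The fingers move at their own pace and stop on an object; "newtons" is the grip in N (left out, the last holds). Time passes only in rows, so rows that repeat a pose let the fingers close. It gives the time, the measured TCP pose, the force, the opening and the grip force at its end, in the units of the state.
- robot.observe(): the state, without advancing time (a new reading comes with each control period).
- robot.read_camera(name): name is "scene" or "side" or "wrist"; returns a dict with "image" (480x640x3 uint8, red, green, blue), "range_z" (480x640 float32, m along the optical axis (not along the pixel's ray), 0 where there is no reading), "vfov" (degrees; the focal length in pixels is half the picture's height over the tangent of half this angle, whatever the lens; pixels are square), "cx", "cy" (the principal point, pixels), "extrinsics" (4x4, takes a point from camera to world coordinates); the wrist camera has in their place "hand_eye" (4x4, takes a point from camera to tool coordinates, whose origin is the TCP and whose axes are the flange's). Camera axes: x right, y up, looking along -z (the intrinsics and any distortion apply to the point x, -y, -z); pixel columns grow to the right and rows downward; lengths in m; the calibration is good to about 2 mm. A picture is of the moment at which its call begins: read the wrist's pose just before it.
- robot.hand_in(): hands the job in; it is judged then, once.
The state is a dict: "time": time; "qpos": joint angles; "qvel": joint speeds; "joint_efforts": joint torques, N m; "tool_pos": TCP position; "tool_rot": TCP orientation; "contact_force": force on the tool from outside, world axes, zero at the start; "torque": the same for the moment, N m; "opening": finger opening in m; "grip_force": force on a finger pad.
Only numpy, scipy, OpenCV 4.12 (cv2) and the standard library are available. Lean on these libraries where they do the work, as an engineer would, in place of code of your own. Each camera call takes 0.05 s, during which the arm holds its last target. There are 200 camera calls.

## Working session

There is one attempt and no reset: what is moved stays moved. The work goes in short steps, Python scripts to look and compute and a tool call to move; the robot and the scene stay as the last step left them, time stands still between calls to the robot, and variables do not carry over. Pictures are saved under pics/ and viewed, at most 10 in all, crops included, and the job is handed in when it is done.

Besides the shell and the picture viewer there is one more tool, called as name(argument=value, ...), one argument or row to a line, values as JSON. move_arm: Moves the arm, as the interface text tells. Shifts and turns lie within -1 to 1; 1 stands for 0.1 m of shift or pi rad of turn. Its arguments: {"type":"object","properties":{"motion":{"type":"array"},"fingers":{"type":"number"},"newtons":{"type":"number"}},"required":["motion"]}

```bash
mkdir -p pics
cat > h.py <<'E'
from cell import robot
import numpy as np, cv2, pickle
from scipy.spatial.transform import Rotation as R
def shot(n,f):
    s=robot.observe(); c=robot.read_camera(n); cv2.imwrite(f'pics/{f}.png',c['image'][:,:,::-1])
    if 'extrinsics' not in c:
        T=np.eye(4);T[:3,:3]=R.from_euler('xyz',s['tool_rot']).as_matrix();T[:3,3]=s['tool_pos'];c['extrinsics']=T@c['hand_eye']
    pickle.dump(c,open(f'pics/{f}.pkl','wb'));return c
def load(f): return pickle.load(open(f'pics/{f}.pkl','rb'))
def ray(c,u,v):
    f=240/np.tan(np.radians(c['vfov'])/2);return np.array([(u-c['cx'])/f,-(v-c['cy'])/f,-1])
def pt(c,u,v):
    r=c['range_z'][int(v),int(u)];E=c['extrinsics'];return E[:3,:3]@(ray(c,u,v)*r)+E[:3,3]
def atz(c,u,v,z):
    E=c['extrinsics'];d=E[:3,:3]@ray(c,u,v);o=E[:3,3];return o+d*(z-o[2])/d[2]
E
python3 - <<'E'
from h import *
for n in('scene','wrist'):
    c=shot(n,n+'0');print({k:v for k,v in c.items() if k not in('image','range_z')})
print(robot.observe())
E
```

```text
{'vfov': 48.556993655281275, 'cx': 322.06672692245945, 'cy': 235.1959321492479, 'extrinsics': array([[ 0.88024515, -0.36419369,  0.30418979,  0.7000795 ],
       [ 0.47427644,  0.69574597, -0.53944361, -0.29494643],
       [-0.01517686,  0.61911268,  0.7851555 ,  0.64892168],
       [ 0.        ,  0.        ,  0.        ,  1.        ]])}
{'vfov': 65.60747271565127, 'cx': 313.62227640221823, 'cy': 243.37050913112301, 'hand_eye': array([[ 7.45058265e-04,  9.63772009e-01,  2.66726374e-01,
         7.11296942e-02],
       [ 9.99999605e-01, -8.47510354e-04,  2.68997720e-04,
         1.03337605e-03],
       [ 4.85305837e-04,  2.66726068e-01, -9.63772260e-01,
        -1.58600266e-01],
       [ 0.00000000e+00,  0.00000000e+00,  0.00000000e+00,
         1.00000000e+00]]), 'extrinsics': array([[ 9.99997793e-01, -1.20362401e-03,  1.72196423e-03,
         5.25885039e-01],
       [ 7.01195760e-04,  9.63835086e-01,  2.66498473e-01,
         7.11675983e-02],
       [-1.98045350e-03, -2.66496677e-01,  9.63833802e-01,
         3.84656828e-01],
       [ 0.00000000e+00,  0.00000000e+00,  0.00000000e+00,
         1.00000000e+00]])}
{'time': 0.1, 'qpos': array([-1.45970476e-01,  3.42644702e-01,  1.52489005e+00, -1.20954731e-06,
        1.27541835e+00, -1.45983266e-01]), 'qvel': array([-0.00057263, -0.00222763, -0.00214358, -0.00046069, -0.00057973,
        0.0006234 ]), 'joint_efforts': array([ 1.49919495e-03, -4.32001984e+01, -2.44694173e+01,  7.19219679e-02,
        5.25739230e-02, -9.79429342e-05]), 'tool_pos': array([5.24645420e-01, 8.95154033e-05, 2.26129771e-01]), 'tool_rot': array([-3.14024651e+00, -1.96753971e-04,  1.57080934e+00]), 'contact_force': array([-0.35436593,  0.20662582, -0.11554506]), 'torque': array([-0.01874153,  0.0286654 ,  0.00842602]), 'grip_force': 0.0, 'opening': 0.09204328823910177}
```

View pics/scene0.png

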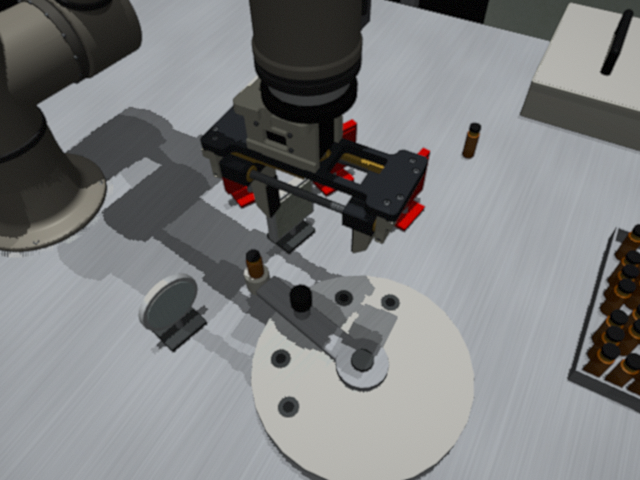

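View pics/wrist0.png

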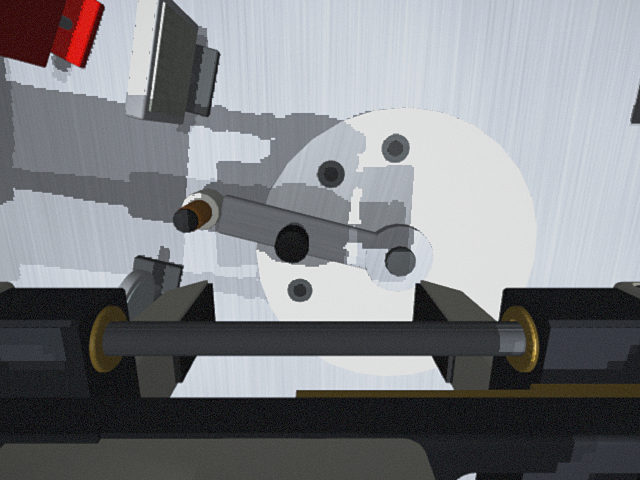

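The wrist view shows the knob at (292,243), the pivot at (400,260) and the vial cap at (187,218). The white panel is at (160,60) on the +y side, with the mirror at (150,280) on the -y side. A red look-alike sits at the top left.

Run:
```python
from h import *
w=load('wrist0');s=load('scene0')
for n,c,L in(('w',w,dict(knob=(292,238,.102),piv=(400,262,.058),h1=(331,174,.04),h2=(396,148,.04),hm=(300,290,.04),cap=(184,220,.102),panel=(148,15,.112))),
 ('s',s,dict(knob=(301,292,.102),piv=(363,360,.058),h1=(344,298,.04),h2=(390,302,.04),hm1=(281,358,.04),hm2=(288,407,.04),cap=(254,257,.102)))):
  for k,(u,v,z) in L.items(): print(n,k,pt(c,u,v).round(4),atz(c,u,v,z).round(4))
# circle fit of plate top via range
for c in(w,s):
  vv,uu=np.mgrid[0:480,0:640];f=240/np.tan(np.radians(c['vfov'])/2)
  r=c['range_z'];P=np.stack([(uu-c['cx'])/f*r,-(vv-c['cy'])/f*r,-r],-1)@c['extrinsics'][:3,:3].T+c['extrinsics'][:3,3]
  m=(abs(P[...,2]-.04)<.006)&(r>0)
  m=cv2.morphologyEx(m.astype(np.uint8),cv2.MORPH_OPEN,np.ones((5,5)));n,l,st,_=cv2.connectedComponentsWithStats(m);i=1+st[1:,4].argmax()
  q=P[l==i][:,:2].astype(np.float32);print(cv2.minEnclosingCircle(q),P[l==i][:,2].mean())
```

```text
w knob [ 0.5084 -0.0026  0.102 ] [ 0.5084 -0.0026  0.102 ]
w piv [ 0.6037 -0.0351  0.0633] [ 0.605  -0.0369  0.058 ]
w h1 [0.541  0.0418 0.0421] [0.5411 0.0416 0.04  ]
w h2 [0.5987 0.0647 0.0417] [0.5991 0.0647 0.04  ]
w hm [ 0.5118 -0.0717  0.0414] [ 0.5118 -0.0723  0.04  ]
w cap [0.4249 0.0117 0.102 ] [0.4249 0.0117 0.102 ]
w panel [0.4182 0.1492 0.1135] [0.4176 0.1497 0.112 ]
s knob [ 0.5066 -0.0072  0.1006] [ 0.5071 -0.0079  0.102 ]
s piv [ 0.6049 -0.035   0.0622] [ 0.6043 -0.0331  0.058 ]
s h1 [0.5413 0.0417 0.0427] [0.5406 0.0431 0.04  ]
s h2 [0.5977 0.0644 0.0426] [0.5972 0.066  0.04  ]
s hm1 [ 0.5109 -0.0702  0.0402] [ 0.5108 -0.0701  0.04  ]
s hm2 [ 0.5499 -0.1192  0.0407] [ 0.5497 -0.119   0.04  ]
s cap [0.4271 0.0109 0.0996] [0.4283 0.0096 0.102 ]
((0.609565019607544, -0.021902218461036682), 0.13422639667987823) 0.0405954317425674
((0.6041113138198853, -0.03428765386343002), 0.13523653149604797) 0.04029504166974104
```

move_arm(
  motion=[
    [-0.09,-0.17,0.9,0,0,-0.42],
    [-0.09,-0.17,0.9,0,0,-0.42],
    [-0.09,-0.17,0.9,0,0,-0.42],
    [-0.09,-0.17,0.9,0,0,-0.42],
    [-0.09,-0.17,0.9,0,0,-0.42],
    [-0.09,-0.17,0.9,0,0,-0.42],
    [-0.09,-0.17,0.9,0,0,-0.42],
    [-0.09,-0.17,0.9,0,0,-0.42],
    [-0.09,-0.17,0.9,0,0,-0.42],
    [-0.09,-0.17,0.9,0,0,-0.42],
  ],
  fingers=0.4,
  newtons=40,
)

```text
time: 1.35
tool_pos: [0.508, -0.009, 0.1367]
tool_rot: [3.142, -0.0, 2.888]
contact_force: [-0.8, -0.5, 0.1]
opening: 0.0643
grip_force: 0.0
```

Run:
```python
from h import *
c=shot('wrist','wrist1');shot('side','side1');print(robot.observe())
s=robot.observe()
T=np.linalg.inv(c['extrinsics']);f=240/np.tan(np.radians(c['vfov'])/2)
for p in[(.5075,-.009,.102),(.541,.0425,.04),(.6045,-.0345,.06)]:
  q=T[:3,:3]@p+T[:3,3];print(p,c['cx']-f*q[0]/q[2],c['cy']+f*q[1]/q[2])
cv2.imwrite('pics/both1.png',cv2.resize(np.hstack([cv2.imread('pics/wrist1.png'),cv2.imread('pics/side1.png')]),(800,300)))
```

```text
{'time': 1.45, 'qpos': array([-1.68610566e-01,  4.04748651e-01,  1.70057468e+00, -2.22648701e-05,
        1.03625537e+00, -1.48684498e+00]), 'qvel': array([-0.00139862,  0.00018385, -0.00129326, -0.00034305, -0.00011917,
       -0.00717415]), 'joint_efforts': array([-8.26375817e-04, -4.30369091e+01, -2.11315191e+01, -2.56079086e-02,
        8.49507842e-02,  2.22144707e-02]), 'tool_pos': array([ 0.50799727, -0.0089819 ,  0.13672387]), 'tool_rot': array([-3.14157473e+00,  1.55065178e-05,  2.88904208e+00]), 'contact_force': array([-0.07115475, -0.05665426,  0.65525735]), 'torque': array([ 0.10048313, -0.05319569,  0.01877707]), 'grip_force': 0.0, 'opening': 0.06428926676985913}
(0.5075, -0.009, 0.102) 313.94849329045326 272.74037365590874
(0.541, 0.0425, 0.04) 394.17007686480144 268.89264769377684
(0.6045, -0.0345, 0.06) 313.2422799163023 382.4233041801751
```

View pics/wrist1.png

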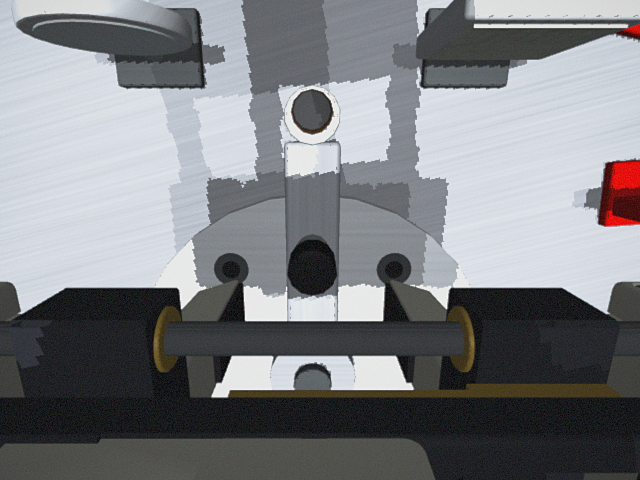

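View pics/side1.png

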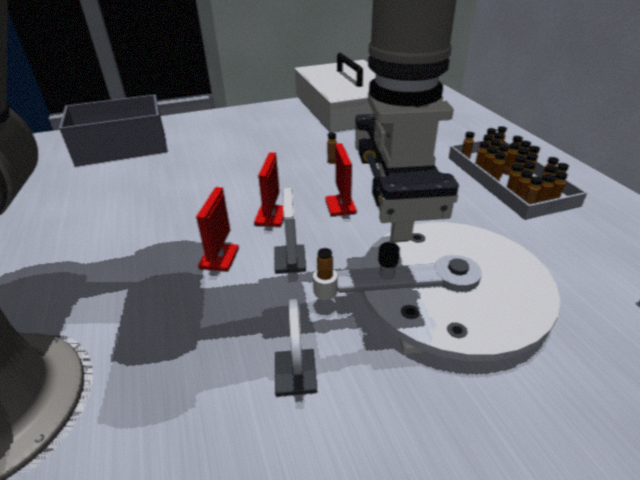

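The bar lines up with the tool. The knob is at (312,268), within about 2 mm of the prediction, and the square panel is upper right (+y) with the round mirror upper left. I'll descend and grip.

move_arm(
  motion=[
    [0,0,0.35,0,0,0],
    [0,0,0.66,0,0,0],
    [0,0,0.66,0,0,0],
    [0,0,0.66,0,0,0],
  ],
)

```text
time: 1.95
tool_pos: [0.5087, -0.0091, 0.0717]
tool_rot: [3.141, 0.001, 2.89]
contact_force: [-0.0, 0.2, 1.1]
opening: 0.0644
grip_force: 0.0
```

move_arm(
  motion=[
    [0,0,0,0,0,0],
    [0,0,0,0,0,0],
    [0,0,0,0,0,0],
    [0,0,0,0,0,0],
    [0,0,0,0,0,0],
    [0,0,0,0,0,0],
  ],
  fingers=-1,
  newtons=40,
)

```text
time: 2.7
tool_pos: [0.5081, -0.009, 0.0709]
tool_rot: [3.142, 0.0, 2.89]
contact_force: [-1.3, -0.7, 1.9]
opening: 0.0272
grip_force: 40.0
```

Gripped (27 mm opening). Next I'll pull up 18 mm.

move_arm(
  motion=[
    [0,0,-0.06,0,0,0],
    [0,0,-0.12,0,0,0],
    [0,0,-0.175,0,0,0],
    [0,0,-0.175,0,0,0],
    [0,0,-0.175,0,0,0],
  ],
)

```text
time: 3.32
tool_pos: [0.508, -0.009, 0.0881]
tool_rot: [3.142, -0.0, 2.89]
contact_force: [3.0, 0.4, -8.2]
opening: 0.0271
grip_force: 40.0
```

move_arm(
  motion=[
    [-0.003,0.078,0,0,0,0.025],
    [-0.012,0.156,0,0,0,0.05],
    [-0.028,0.233,0,0,0,0.075],
    [-0.049,0.309,0,0,0,0.1],
    [-0.076,0.383,0,0,0,0.125],
    [-0.109,0.454,0,0,0,0.15],
    [-0.147,0.522,0,0,0,0.175],
    [-0.191,0.588,0,0,0,0.2],
    [-0.191,0.588,0,0,0,0.2],
    [-0.191,0.588,0,0,0,0.2],
    [-0.191,0.588,0,0,0,0.2],
  ],
)

```text
time: 4.7
tool_pos: [0.5414, 0.0423, 0.0879]
tool_rot: [-3.141, 0.001, 2.262]
contact_force: [3.7, -5.0, -9.1]
opening: 0.0271
grip_force: 40.0
```

Run:
```python
from h import *
shot('wrist','wrist2');shot('side','side2');print(robot.observe()['contact_force'])
```

```text
[ 3.42066076 -5.17190975 -8.39937341]
```

View pics/side2.png

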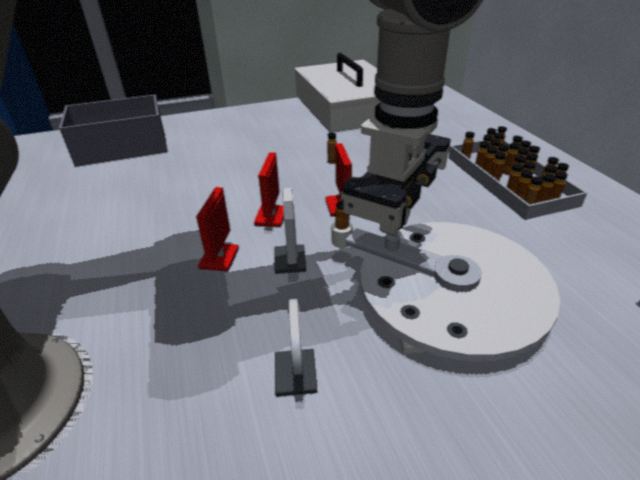

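The carrier has swung one hole over and the vial now stands in front of the white panel. I'll let go.

move_arm(
  motion=[
    [0,0,0,0,0,0],
    [0,0,0,0,0,0],
    [0,0,0,0,0,0],
    [0,0,0,0,0,0],
    [0,0,0,0,0,0],
    [0,0,0,0,0,0],
  ],
  fingers=0.4,
)

```text
time: 5.55
tool_pos: [0.5411, 0.0433, 0.0883]
tool_rot: [3.142, 0.0, 2.262]
contact_force: [0.3, 0.9, -0.0]
opening: 0.0641
grip_force: 0.0
```

move_arm(
  motion=[
    [0,0,-0.3,0,0,0],
    [0,0,-0.8,0,0,0],
    [0,0,-1.0,0,0,0],
    [0,0,-1.0,0,0,0],
    [0,0,-1.0,0,0,0],
  ],
)

```text
time: 6.18
tool_pos: [0.5405, 0.0433, 0.187]
tool_rot: [-3.14, -0.001, 2.262]
contact_force: [0.1, -0.1, -0.4]
opening: 0.0641
grip_force: 0.0
```

Run:
```python
from h import *
c=shot('wrist','wrist3');shot('side','side3')
f=240/np.tan(np.radians(c['vfov'])/2)
vv,uu=np.mgrid[0:480,0:640];r=c['range_z'];P=np.stack([(uu-c['cx'])/f*r,-(vv-c['cy'])/f*r,-r],-1)@c['extrinsics'][:3,:3].T+c['extrinsics'][:3,3]
m=(np.hypot(P[...,0]-.541,P[...,1]-.0425)<.012)&(P[...,2]>.07)&(P[...,2]<.13)
print(m.sum(),np.median(P[m],0),np.percentile(P[m][:,2],90))
a=np.radians(129.5);x,y=.6045+.185*np.cos(a),-.0345+.185*np.sin(a)
m=(np.hypot(P[...,0]-x,P[...,1]-y)<.02)&(P[...,2]>.095)&(P[...,2]<.11);print(x,y,m.sum(),np.median(P[m],0))
```

```text
938 [0.54081922 0.04267564 0.10254835] 0.10335881773568743
0.48682552924861366 0.10825054792672817 779 [0.48729791 0.10784174 0.10205645]
```

View pics/wrist3.png

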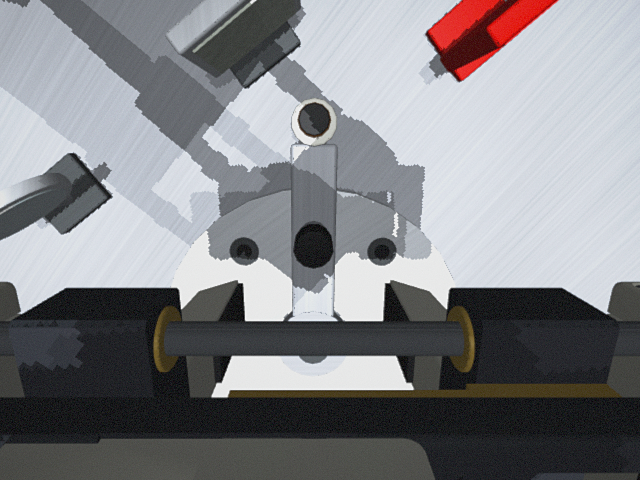

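The knob top is at 102.5 mm, so the pin is home. The vial is within 1 mm of the expected spot and the gripper is clear.

```bash
python3 -c "
from cell import robot;print(robot.hand_in())"
```

```text
the job is handed in; nothing more can be done
None
```

The vial is locked in front of the square light panel, one hole over from the start, with the pin fully home and the gripper clear, and the job was handed in after about 6.3 s (the hand-in returned no verdict).

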